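# Pin back a sprung chain tensioner arm

### The arm

A 7-joint arm with a two-finger parallel gripper is mounted at the origin on the work surface. World frame = base frame: x ahead of the robot, y to its left, z up, the work surface at z = 0. Lengths are in m, angles in rad, forces in N, time in s.
With the tool pointing down it reaches from about 0.4 to 0.9 m from the base axis. Payload 5.5 kg.
Tool frame: the origin (TCP) lies at the very end of the fingers, on their centre line; the grasp point (between the pads) lies 19 mm behind it; x points along the fingers, z is the direction in which the jaws open and shut, and the axes are right-handed (so a half turn about x gives the same grasp; the last joint's range is limited). The gripper opens to 92 mm and grips with 3 to 60 N. Pads are 19 mm wide; open, the fingers measure 130 mm over their backs; the gripper's body (75 mm by 190 mm) begins 47 mm behind the grasp point.
Start: joints at [1.445, 0.501, -0.427, 1.55, 0.221, 1.138, -0.21], TCP at [0.246, -0.601, 0.227] pointing down, gripper open.
Joint ranges: [-2.88, 2.88], [-0.31, 2.03], [-1.54, 1.56], [0.2, 2.42], [-1.41, 4.55], [0.19, 2.02], [-2.57, 2.57]. Speed limits (rad/s): [2.57, 2.57, 3.14, 3.14, 3.14, 3.14, 3.14].

### API

Orientations are given as a unit quaternion [w, x, y, z].
In Python, from rig import arm gives the robot as it stands. Calls block until the motion is done:
- arm.movep(position, orientation): joint-space move of the TCP to a pose.
- arm.movel(position, attitude=None, max_speed=0.15): straight line of the TCP; attitude=None keeps the orientation; max_speed is the mean speed in m/s.
- arm.goto_joints(angles): joint-space move.
- arm.gripper_open() and arm.grab(strength=None): open the fingers fully, or close them until they stop; strength is the grip in N (None keeps the last).
- arm.hold(seconds).
- arm.inverse_kinematics(position, orientation): joint angles nearest the present ones, or None.
- arm.get_state(): the state.
- arm.get_image(name): name is "scene" or "top" or "wrist"; returns a dict with "image" (400x640x3 uint8, red, green, blue), "fx", "fy", "cx", "cy" (pixels), "D" ([k1, k2, p1, p2, k3] as OpenCV has them; the pictures are not rectified), "eye" and "rotation" of the camera in the world. Camera axes: x right, y up, looking along -z (the intrinsics and any distortion apply to the point x, -y, -z); pixel columns grow to the right and rows downward; lengths in m; the calibration is good to about 2 mm. A picture is of the moment at which its call begins. There is no depth.
A pose or a line that the arm cannot do raises arm.PlanningError and nothing moves.
- arm.hand_in(): hands the job in, once; it reports no verdict.
Trained networks look in a picture, given as the dict that the camera call returned (one of the last four; its "shot" number tells which), for a name from the list of things; names that differ only in an ending like _2 or _b are one class to them, and where a whole thing is asked for, a point or a joint stands for the part that bears it (a point fixed in the world has none). Each returns a list of dicts, best first, with "p" (0 to 1); they miss things now and then, are a little off and sometimes report something else, mostly with a low value. They report only what shows in the picture. A call takes as long as a camera call. They do not tell look-alikes from the thing itself.
- arm.find_in(label, picture): "position" ([column, row] in pixels, amid what is visible of it).
The state is a dict: "clock": time; "q": joint angles; "joint_velocities": joint speeds; "joint_torque": joint torques, N m; "position": TCP position; "ee_rot": TCP orientation; "contact_force": force on the tool from outside, world axes, zero at the start; "ft_torque": the same for the moment, N m; "width": finger opening in m.
Only numpy, scipy, OpenCV 4.12 (cv2) and the standard library are available. Lean on these libraries where they do the work, as an engineer would, in place of code of your own. Each camera call takes 0.05 s, during which the arm holds its last target.

### The job

Lock the chain tensioner arm back for fitting: put the square-headed setting pin down through the eye at the arm's end and, with the arm drawn back against its spring past the index plate's first hole, push the pin fully home, upright, in the second hole (the one at the long scale mark), so that it holds the arm by itself when you let go. Leave the other two pins and the loose parts on the bench where they are.

Things in the scene. Friction and masses are not known exactly. Their poses are not given: they have to be found in the camera images.
- fixture: Fixed grey bench fixture. Origin on the arm's vertical pivot axis at table level; z up, x away from the arm. Base 10 mm thick, from x = -155 to 95 mm and 100 mm either way in y. On its -x side a bare aluminium index plate is clamped, top 30 mm above the table (see plate_mid). A small bearing lies on the base behind the pivot.
- plate_mid (a point): Point of the fixture 100 mm from the pivot, on the index plate's top (30 mm high). Plate: 67 mm radially, 160 mm wide, flat. Two 13 mm holes, 20 mm deep, 1.5 mm chamfer, on the eye's circle, 0.40 rad apart; plate angle varies and is not given: first hole under the eye at tensioner 0.23 to 0.47, second (wanted, long scale mark) at 0.63 to 0.87. Look, or feel with the pin's tip.
- tensioner (a joint): Angle of the steel tensioner arm about the vertical pivot, rad: 0 at its rest stop, growing counter-clockwise seen from above, far stop at 1.0. At angle q the eye lies in the direction 2.59 + q counter-clockwise from the fixture's +x. A spring drives it back to 0: about 1.5 N at the eye at rest, 6.7 N at 0.75 rad. Let go, it snaps back.
- tensioner_eye (a point): Centre of the upper mouth of the eye: a through hole 12.5 mm wide, 2 mm chamfer, in the 34 mm square, 12 mm thick arm end, 100 mm from the pivot. Frame x points from pivot to eye. Arm top 50 mm, underside 38 mm above the table, 8 mm over the index plate. Hub and spring on the pivot reach up to 67 mm.
- setting_pin: Loose steel pin, 0.12 kg: round shank 10 mm thick, 34 mm long, last 4 mm tapered to 5 mm; square head 22 x 22 x 45 mm tall, sides along x and y. Origin at the tip, z up to the head. Starts upright in a hole of the block, tip 6 mm, head's underside 40 mm above the table. Home: head on the arm's top, tip 16 mm above the table (14 mm below the plate's top).
- pin_tip (a point): Centre of the setting pin's tip (same point as the pin's origin).
- pin_block: Fixed wooden block, 50 mm (x) by 180 mm (y) by 40 mm high, origin under its centre; three holes 13 mm wide and 36 mm deep in a row at y = -58, 0 and +58 mm hold the three pins, in any order.
- knob_pin: Bystander: pin with same shank and a ball-topped round head. Origin at its tip. Leave it.
- disc_pin: Bystander: pin with same shank and a round stem with a 34 mm disc on top. Origin at its tip. Leave it.
- bearing: Bystander: steel bearing ring 32 mm wide, 11 mm high, lying on the fixture's base. Origin under its centre.
- spanner: Bystander: spanner lying on the bench.
- socket: Bystander: steel socket 28 mm wide, 38 mm high, standing on the bench.
- sprocket_collar: Bystander: dark steel collar 64 mm wide, 22 mm high, lying on the bench.
There are look-alikes about, which are no part of the job. What is shaped like the setting_pin but black or red is not meant.

How it is judged:
On the way, in this order (a step that is already met when the one before it is completed fails the run):
1. the setting pin is through the arm's eye: its tip at least 10 mm below the arm's top, within 6 mm of the eye's axis (z of pin_tip in the frame of fixture below 0.04 m and horizontal distance between pin_tip and tensioner_eye below 0.006 m), for 0.1 s.
2. the pin is in a hole of the index plate under the eye, with the arm past 0.55 rad (z of pin_tip in the frame of fixture below 0.0225 m and horizontal distance between pin_tip and tensioner_eye below 0.006 m and value of joint tensioner above 0.55 rad), for 0.2 s.
At the end, for the whole second after the job is handed in: The setting pin stands through the arm's eye (tip within 6 mm of the eye's axis) in the index plate's second hole, home to within 3.5 mm (tip under 19.5 mm above the table), tilted less than 0.15 rad and at rest, holding the arm past 0.55 rad (z of pin_tip in the frame of fixture below 0.0195 m and horizontal distance between pin_tip and tensioner_eye below 0.006 m and value of joint tensioner above 0.55 rad and angle between setting_pin's own z axis and vertical below 0.15 rad and linear speed of setting_pin below 0.01 m/s); the robot touches nothing.
It fails at once if another pin is shifted more than 20 mm (distance of any of knob_pin, disc_pin from where it was at the start of the episode above 0.02 m).
It fails at once if a loose part on the bench is shifted more than 30 mm (distance of any of bearing, spanner, socket, sprocket_collar from where it was at the start of the episode above 0.03 m).
It also fails if it takes over 72 s, if anything falls off the work surface, if the arm or the gripper's body presses on something with over 40 N, if the wrist force passes 120 N, or if a joint passes its speed limit or range.

## Working session

There is one attempt and no reset: what is moved stays moved. The work goes in short steps, each a Python script; the robot and the scene stay as the last script left them, time stands still between calls to the robot, and variables do not carry over. Pictures are saved under pics/ and viewed, and the job is handed in when it is done.

```bash
ls; mkdir -p pics; cat > h.py <<'E'
import numpy as np, cv2
from rig import arm
def save(d,n): cv2.imwrite('pics/'+n+'.png',cv2.cvtColor(d['image'],cv2.COLOR_RGB2BGR))
def ray(d,px):
    K=np.array([[d['fx'],0,d['cx']],[0,d['fy'],d['cy']],[0,0,1.]])
    u=cv2.undistortPoints(np.array([[px]],float),K,np.array(d['D'],float))[0,0]
    v=np.array(d['rotation'])@np.array([u[0],-u[1],-1.]); return np.array(d['eye']),v
def atz(d,px,z):
    e,v=ray(d,px); return e+v*(z-e[2])/v[2]
def proj(d,P):
    R=np.array(d['rotation']);c=R.T@(np.array(P)-np.array(d['eye']));c=np.array([c[0],-c[1],-c[2]])
    K=np.array([[d['fx'],0,d['cx']],[0,d['fy'],d['cy']],[0,0,1.]])
    return cv2.projectPoints(c.reshape(1,1,3),np.zeros(3),np.zeros(3),K,np.array(d['D'],float))[0][0,0]
E
python3 - <<'E'
from h import *
s=arm.get_state();print({k:np.round(v,3) for k,v in s.items()})
for n in('scene','top','wrist'):
    d=arm.get_image(n);save(d,n+'0');print(n,d['fx'],d['cx'],d['D'],np.round(d['eye'],3),np.round(d['rotation'],3).tolist())
    for l in('setting_pin','pin_tip','tensioner_eye','plate_mid','fixture','pin_block','knob_pin','disc_pin','bearing','spanner','socket','sprocket_collar'):
        print(l,[(np.round(f['position']).tolist(),round(f['p'],2)) for f in arm.find_in(l,d)[:3]])
E
```

```text
pics
{'clock': np.float64(0.0), 'q': array([ 1.445,  0.502, -0.427,  1.551,  0.221,  1.138, -0.21 ]), 'joint_velocities': array([-0.   , -0.   ,  0.001, -0.   , -0.001,  0.   , -0.001]), 'joint_torque': array([ 1.0000e-03, -5.6658e+01, -5.8160e+00, -2.7911e+01, -6.9000e-02,
        3.1000e-02,  0.0000e+00]), 'position': array([ 0.246, -0.601,  0.226]), 'ee_rot': array([ 0.587,  0.394,  0.588, -0.394]), 'contact_force': array([ 0.598, -0.076,  0.043]), 'ft_torque': array([-0.001,  0.021, -0.018]), 'width': np.float64(0.092)}
scene 463.872991335263 324.15072520061756 [-0.01007713  0.          0.          0.          0.        ] [1.402 0.399 0.755] [0.447, 0.235, 0.399, 0.765]
setting_pin [([483.0, 224.0], 0.61), ([448.0, 255.0], 0.5), ([466.0, 233.0], 0.48)]
pin_tip [([481.0, 218.0], 0.61), ([447.0, 255.0], 0.59), ([469.0, 232.0], 0.57)]
tensioner_eye [([331.0, 224.0], 0.6)]
plate_mid [([316.0, 243.0], 0.61)]
fixture [([313.0, 239.0], 0.8), ([226.0, 191.0], 0.65)]
pin_block [([467.0, 246.0], 0.76)]
knob_pin [([444.0, 226.0], 0.56), ([315.0, 242.0], 0.34)]
disc_pin [([486.0, 238.0], 0.6
[... 496 characters left out ...]
 0.69)]
plate_mid [([308.0, 184.0], 0.77)]
fixture [([304.0, 186.0], 0.85)]
pin_block [([187.0, 244.0], 0.61)]
knob_pin [([202.0, 245.0], 0.62)]
disc_pin [([176.0, 236.0], 0.67), ([157.0, 236.0], 0.61)]
bearing []
spanner [([441.0, 213.0], 0.57)]
socket [([420.0, 279.0], 0.54), ([305.0, 183.0], 0.18)]
sprocket_collar [([173.0, 154.0], 0.76), ([440.0, 210.0], 0.65), ([157.0, 236.0], 0.16)]
wrist 326.13251785304493 318.3851861871066 [0.01338228 0.         0.         0.         0.        ] [ 0.316 -0.573  0.384] [0.822, -0.118, 0.078, -0.552]
setting_pin []
pin_tip []
tensioner_eye []
plate_mid []
fixture []
pin_block []
knob_pin []
disc_pin []
bearing []
spanner []
socket []
sprocket_collar []
```

```bash
python3 - <<'E'
import cv2
a=cv2.imread('pics/scene0.png');b=cv2.imread('pics/top0.png')
cv2.imwrite('pics/s_crop.png',cv2.resize(a[140:340,200:530],(792,480),interpolation=cv2.INTER_CUBIC))
cv2.imwrite('pics/t_crop.png',cv2.resize(b[110:310,130:460],(792,480),interpolation=cv2.INTER_CUBIC))
E
```

```text
(no output)
```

View pics/s_crop.png

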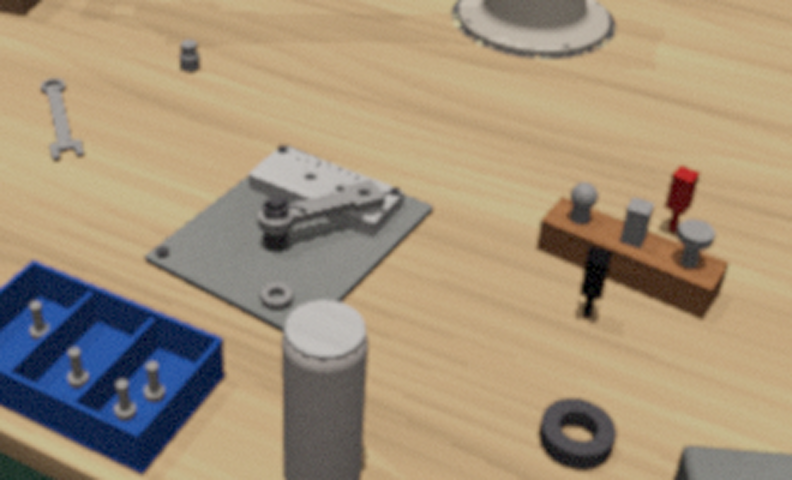

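View pics/t_crop.png

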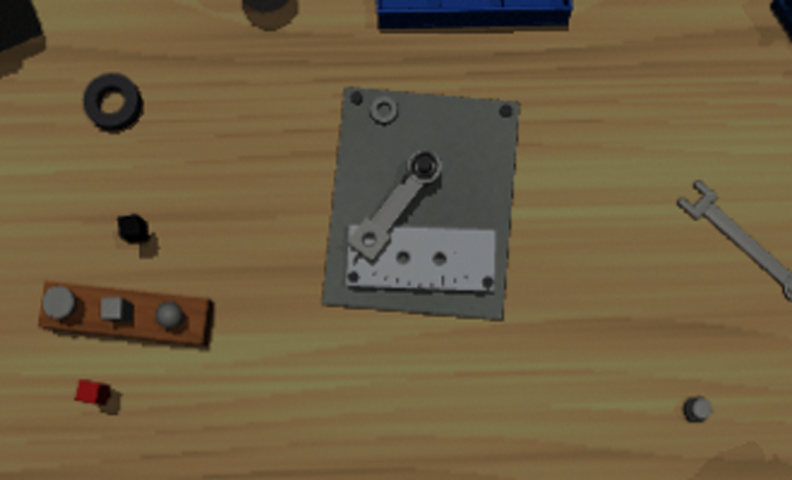

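View pics/top0.png

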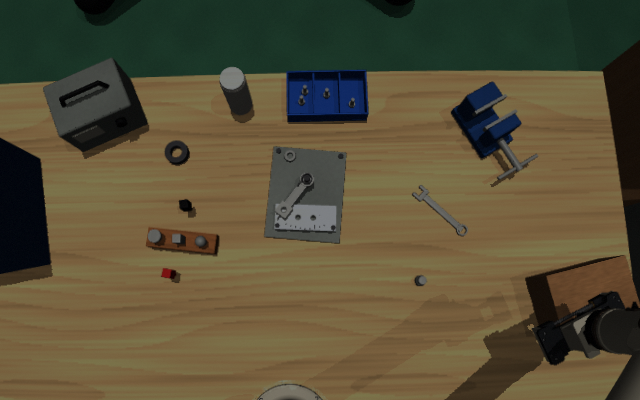

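```bash
python3 - <<'E'
from h import *
from scipy.spatial.transform import Rotation as Ro
d=arm.get_image('top')
c=lambda x,y:(130+x/2.4-.3,110+y/2.4-.3)
for n,p,z in[('pivot',c(425,163),.067),('eye',c(369,239),.05),('h1',c(403,257),.03),('h2',c(440,258),.03),('set',c(112,306),.085),('disc',c(60,300),.085),('knob',c(169,315),.08),('c1',c(345,87),.01),('c2',c(520,102),.01),('c3',c(503,320),.01),('c4',c(323,305),.01),('red',c(90,392),.06),('black',c(133,228),.06)]:
    print(n,np.round(atz(d,p,z),4))
s=arm.get_state();q=s['ee_rot'];w=np.r_[q[1:],q[0]];R=Ro.from_quat(w).as_matrix();print(R.round(2))
w=arm.get_image('wrist');print((R.T@(w['eye']-s['position'])).round(3));print((R.T@w['rotation']).round(3))
E
```

```text
Traceback (most recent call last):
  File "h.py", line 9, in atz
    e,v=ray(d,px); return e+v*(z-e[2])/v[2]
        ~~~^^^^^^
  File "h.py", line 7, in ray
    v=np.array(d['rotation'])@np.array([u[0],-u[1],-1.]); return np.array(d['eye']),v
      ~~~~~~~~~~~~~~~~~~~~~~~^~~~~~~~~~~~~~~~~~~~~~~~~~~
ValueError: matmul: Input operand 1 has a mismatch in its core dimension 0, with gufunc signature (n?,k),(k,m?)->(n?,m?) (size 3 is different from 4)
```

Rotation is a quaternion (wxyz).

```bash
cat > h.py <<'E'
import numpy as np, cv2
from rig import arm
from scipy.spatial.transform import Rotation as Ro
def qm(q): return Ro.from_quat(np.r_[q[1:],q[0]]).as_matrix()
def mq(M):
    q=Ro.from_matrix(M).as_quat(); return [q[3],q[0],q[1],q[2]]
def save(d,n): cv2.imwrite('pics/'+n+'.png',cv2.cvtColor(d['image'],cv2.COLOR_RGB2BGR))
def K(d): return np.array([[d['fx'],0,d['cx']],[0,d['fy'],d['cy']],[0,0,1.]])
def atz(d,px,z):
    u=cv2.undistortPoints(np.array([[px]],float),K(d),np.array(d['D'],float))[0,0]
    v=qm(d['rotation'])@np.array([u[0],-u[1],-1.]); e=np.array(d['eye']); return e+v*(z-e[2])/v[2]
def proj(d,P):
    c=qm(d['rotation']).T@(np.array(P)-np.array(d['eye']));c=np.array([c[0],-c[1],-c[2]])
    return cv2.projectPoints(c.reshape(1,1,3),np.zeros(3),np.zeros(3),K(d),np.array(d['D'],float))[0][0,0]
def down(a):
    "tool down, jaw axis (tool z) at world angle a"
    x=np.array([0,0,-1.]);z=np.array([np.cos(a),np.sin(a),0]);return mq(np.c_[x,np.cross(z,x),z])
E
python3 - <<'E'
from h import *
d=arm.get_image('top')
c=lambda x,y:(130+x/2.4-.3,110+y/2.4-.3)
for n,p,z in[('pivot',c(425,163),.067),('eye',c(369,239),.05),('h1',c(403,257),.03),('h2',c(440,258),.03),('set',c(112,306),.085),('disc',c(60,300),.085),('knob',c(169,315),.08),('c1',c(345,87),.01),('c2',c(520,102),.01),('c3',c(503,320),.01),('c4',c(323,305),.01),('red',c(90,392),.06),('black',c(133,228),.06)]:
    print(n,np.round(atz(d,p,z),4))
s=arm.get_state();R=qm(s['ee_rot']);print(R.round(2))
w=arm.get_image('wrist');print((R.T@(w['eye']-s['position'])).round(3));print((R.T@qm(w['rotation'])).round(3))
P=atz(d,c(112,306),.085)
for a in np.arange(-3.14,3.2,.39):
    r=[arm.inverse_kinematics([P[0],P[1],z],down(a)) for z in(.05,.25)]
    r+=[arm.inverse_kinematics([.56,-.03,z],down(a)) for z in(.05,.25)]
    print(round(a,2),[None if x is None else np.round(x,2).tolist()[-3:] for x in r])
E
```

```text
pivot [ 0.6285 -0.0605  0.067 ]
eye [0.5503 0.0018 0.05  ]
h1 [ 0.533  -0.0339  0.03  ]
h2 [ 0.5308 -0.0742  0.03  ]
set [0.4802 0.2686 0.085 ]
disc [0.4878 0.3236 0.085 ]
knob [0.4699 0.2099 0.08  ]
c1 [0.7341 0.0283 0.01  ]
c2 [ 0.7114 -0.1704  0.01  ]
c3 [ 0.4632 -0.1418  0.01  ]
c4 [0.485  0.0557 0.01  ]
red [0.393  0.2973 0.06  ]
black [0.567  0.2545 0.06  ]
[[ 0.    0.93  0.38]
 [ 0.    0.38 -0.93]
 [-1.    0.   -0.  ]]
[-0.157  0.075  0.   ]
[[-0.002  0.279 -0.96 ]
 [-0.     0.96   0.279]
 [ 1.     0.001 -0.002]]
-3.14 [[1.12, 1.18, 1.73], [0.6, 1.26, 2.07], [-0.67, 0.8, -2.57], [-0.68, 1.27, -2.52]]
-2.75 [[1.12, 1.18, 2.12], [0.6, 1.26, 2.46], [-0.25, 0.69, -2.53], [-0.21, 1.1, -2.56]]
-2.36 [[-0.43, 0.71, -2.55], [-0.46, 1.16, -2.49], [-0.39, 0.71, -2.02], [0.25, 1.12, -2.57]]
-1.97 [[-0.19, 0.68, -2.36], [-0.07, 1.08, -2.46], [0.4, 0.74, -2.3], [0.29, 1.13, -2.21]]
-1.58 [[0.51, 0.76, -2.56], [0.06, 1.09, -2.19], [0.47, 0.76, -1.96], [0.33, 1.15, -1.86]]
-1.19 [[0.63, 0.81, -2.27], [0.14, 1.1, -1.87], [0.51, 0.78, -1.61], [0.36, 1.15, -1.49]]
-0.8 [[0.67, 0.83, -1.91], [0.
[... 215 characters left out ...]
 [0.42, 1.18, -0.37]]
0.37 [[0.83, 0.92, -0.86], [0.6, 1.26, -0.7], [0.77, 0.89, -0.24], [0.44, 1.18, 0.0]]
0.76 [[0.82, 0.91, -0.46], [0.6, 1.26, -0.31], [0.81, 0.92, 0.11], [0.45, 1.19, 0.38]]
1.15 [[0.79, 0.9, -0.05], [0.6, 1.26, 0.08], [0.86, 0.95, 0.47], [0.49, 1.2, 0.74]]
1.54 [[0.83, 0.92, 0.31], [0.6, 1.26, 0.47], [0.81, 0.92, 0.9], [0.58, 1.25, 1.05]]
1.93 [[0.88, 0.96, 0.67], [0.6, 1.26, 0.86], [0.76, 0.89, 1.32], [0.64, 1.28, 1.4]]
2.32 [[1.12, 1.18, 0.91], [0.6, 1.26, 1.25], [1.13, 1.2, 1.48], [0.63, 1.28, 1.8]]
2.71 [[1.12, 1.18, 1.3], [0.6, 1.26, 1.64], [1.13, 1.2, 1.87], [0.63, 1.28, 2.19]]
3.1 [[1.12, 1.18, 1.69], [0.6, 1.26, 2.03], [-0.73, 0.83, -2.56], [-0.68, 1.27, -2.57]]
```

```bash
python3 - <<'E'
from h import *
arm.movep([.56,-.03,.25],down(-.1))
d=arm.get_image('wrist');save(d,'w1');print(arm.get_state()['clock'])
for l in('setting_pin','tensioner_eye','plate_mid','fixture'):
    print(l,[(np.round(f['position'],1).tolist(),round(f['p'],2)) for f in arm.find_in(l,d)[:3]])
for n,p in dict(pivot=[.6285,-.0605,.067],eye=[.5503,.0018,.05],h1=[.533,-.0339,.03],h2=[.5308,-.0742,.03]).items(): print(n,proj(d,p).round(1))
arm.movep([.48,.268,.20],down(-.14))
d=arm.get_image('wrist');save(d,'w2');print(arm.get_state()['clock'])
for l in('setting_pin','pin_tip','pin_block','knob_pin','disc_pin'):
    print(l,[(np.round(f['position'],1).tolist(),round(f['p'],2)) for f in arm.find_in(l,d)[:3]])
print(proj(d,[.4802,.2686,.085]))
import pickle;pickle.dump(d,open('w2.pkl','wb'))
E
```

```text
4.475
setting_pin []
tensioner_eye [([342.1, 170.6], 0.9)]
plate_mid [([366.3, 172.4], 0.74), ([342.8, 171.8], 0.65)]
fixture [([365.3, 169.1], 0.55)]
pivot [384.3 199.9]
eye [306.6 147.9]
h1 [296.  177.7]
h2 [298.3 210.3]
5.9167
setting_pin [([409.2, 221.1], 0.88), ([229.9, 217.8], 0.87), ([313.6, 191.9], 0.66)]
pin_tip [([315.1, 194.6], 0.83), ([406.8, 225.2], 0.74)]
pin_block [([317.1, 169.8], 0.65)]
knob_pin [([313.0, 249.5], 0.55), ([553.9, 125.1], 0.26)]
disc_pin [([314.4, 124.9], 0.79)]
[317.24179379 195.17153002]
```

View pics/w1.png

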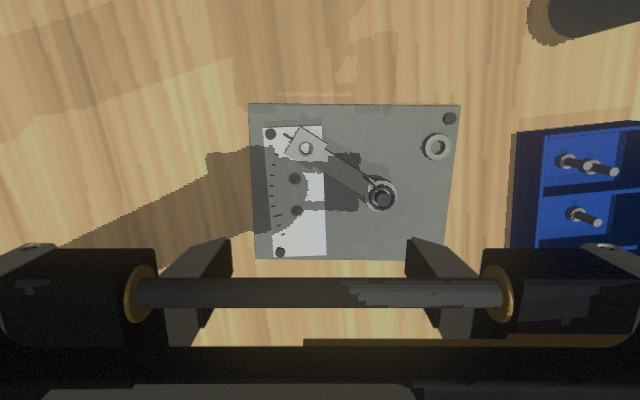

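View pics/w2.png

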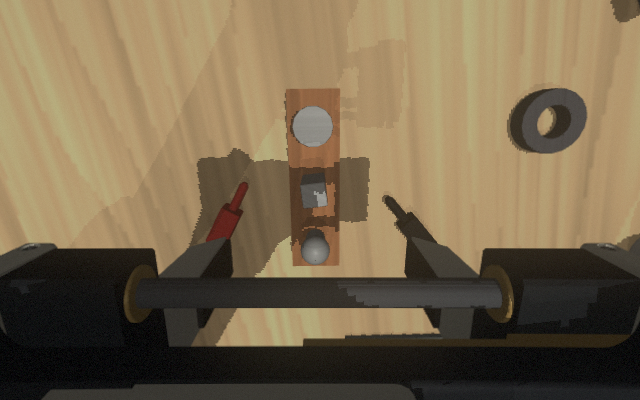

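```bash
python3 - <<'E'
from h import *
import pickle;d=pickle.load(open('w2.pkl','rb'))
im=cv2.cvtColor(d['image'],cv2.COLOR_RGB2BGR)
cv2.imwrite('pics/w2c.png',cv2.resize(im[80:280,190:450],(780,600),interpolation=cv2.INTER_CUBIC))
for n,p,z in [('redbase',(243,185),0),('blackbase',(388,200),0),('setmid',(313.6,191.9),.07)]: print(n,atz(d,p,z).round(4))
for n,p in [('set_top',(.4802,.2686,.085)),('setunder',(.4802,.2686,.04))]:
  for t in (0,.035,.08): pass
  print(n,proj(d,p))
s=arm.get_state();print(s['position'],qm(s['ee_rot']).round(3))
E
```

```text
redbase [0.3959 0.2695 0.    ]
blackbase [0.5556 0.229  0.    ]
setmid [0.4767 0.2681 0.07  ]
set_top [317.24179379 195.17153002]
setunder [317.36522888 183.44961759]
[0.4806571  0.26704479 0.20003032] [[ 0.     0.141  0.99 ]
 [-0.     0.99  -0.141]
 [-1.    -0.     0.   ]]
```

View pics/w2c.png

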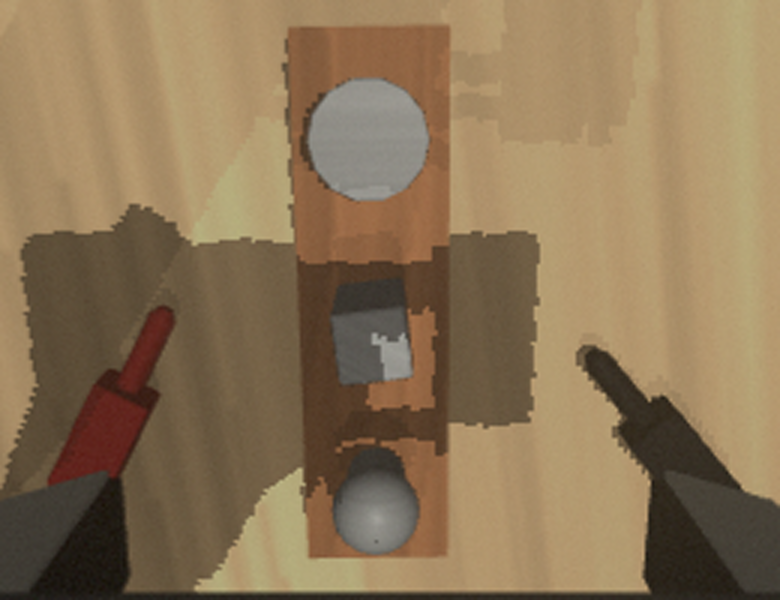

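```bash
python3 - <<'E'
from h import *
import pickle;d=pickle.load(open('w2.pkl','rb'))
t=arm.get_image('top');s=arm.get_image('scene');save(t,'t2');save(s,'s2')
def tri(obs):
    A=[];b=[]
    for c,p in obs:
        e=np.array(c['eye']);v=atz(c,p,0)-e;v/=np.linalg.norm(v);M=np.eye(3)-np.outer(v,v);A.append(M);b.append(M@e)
    A=np.vstack(A);b=np.hstack(b);x,r,_,_=np.linalg.lstsq(A,b,rcond=None);return x.round(4),r
sc=lambda x,y:(200+x/2.4-.3,140+y/2.4-.3);tc=lambda x,y:(130+x/2.4-.3,110+y/2.4-.3);wc=lambda x,y:(190+x/3-.3,80+y/3-.3)
print('redtip',tri([(s,sc(675,229)),(d,wc(167,312))]))
print('blacktip',tri([(s,sc(588,318)),(d,wc(585,352))]))
print('redhead under',tri([(s,sc(681,207)),(d,wc(135,385))]))
print('redtop',tri([(s,sc(685,172)),(t,tc(88,392))]))
print('blacktop',tri([(s,sc(598,252)),(t,tc(130,227))]))
print('set',tri([(s,sc(641,205)),(t,tc(112,306)),(d,wc(373,355))]), atz(d,wc(373,355),.085), atz(s,sc(641,205),.085))
print(arm.get_state()['clock'])
E
```

```text
redtip (array([0.4048, 0.2863, 0.0182]), array([0.00028235]))
blacktip (array([ 0.5538,  0.2429, -0.0068]), array([0.00026514]))
redhead under (array([0.4002, 0.2787, 0.0492]), array([0.00083596]))
redtop (array([0.3921, 0.2929, 0.0801]), array([4.62402772e-07]))
blacktop (array([0.564 , 0.2523, 0.0812]), array([1.57107987e-09]))
set (array([0.4787, 0.268 , 0.0867]), array([6.33788111e-06])) [0.47708156 0.26645359 0.085     ] [0.47739113 0.26877982 0.085     ]
6.2667
```

```bash
python3 - <<'E'
from h import *
import pickle;d=pickle.load(open('w2.pkl','rb'))
for n,P in dict(red=(.392,.293),black=(.564,.2523),disc=(.4878,.3236),knob=(.47,.21)).items():
    print(n,[((proj(d,(*P,z))-[190,80])*3).round() for z in (0,.034,.08)])
for n in('t2','s2'):
    im=cv2.imread(f'pics/{n}.png');c=im[170:300,120:260] if n[0]=='t' else im[190:290,410:530]
    cv2.imwrite(f'pics/{n}c.png',cv2.resize(c,None,fx=5,fy=5,interpolation=cv2.INTER_CUBIC))
E
```

```text
red [array([135., 255.]), array([111., 272.]), array([ 68., 302.])]
black [array([611., 297.]), array([634., 319.]), array([672., 355.])]
disc [array([381., 132.]), array([381., 138.]), array([381., 147.])]
knob [array([378., 437.]), array([377., 470.]), array([376., 527.])]
```

View pics/t2c.png

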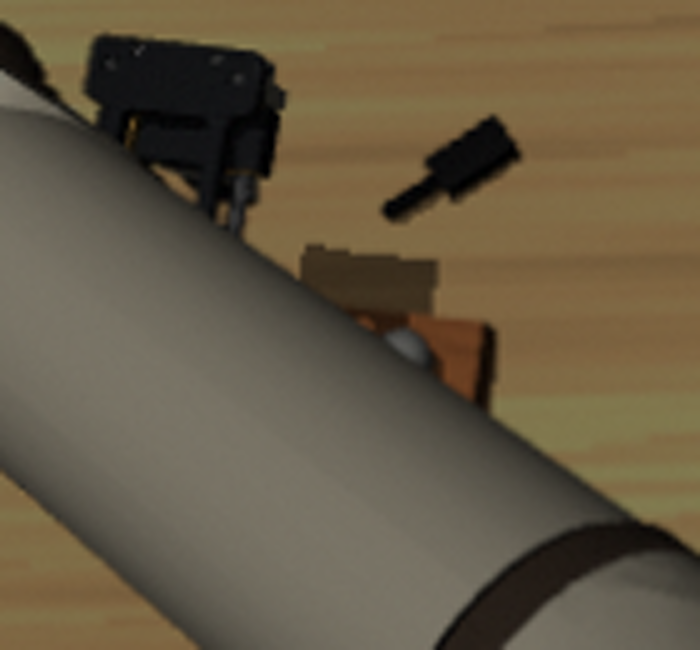

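View pics/s2c.png

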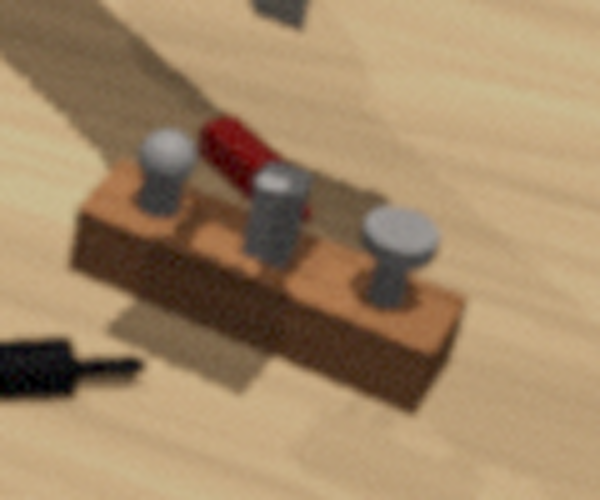

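```bash
python3 - <<'E'
from h import *
q=down(-.045)
arm.movep([.478,.2675,.12],q)
arm.movel([.478,.2675,.047],q,.08)
print(arm.get_state()['contact_force'])
arm.grab(50)
s=arm.get_state();print(s['width'],s['contact_force'],s['position'],s['clock'])
arm.movel([.478,.2675,.14],q,.1)
s=arm.get_state();print(s['width'],s['contact_force'],s['position'],s['clock'])
for n in('scene','wrist'):
    d=arm.get_image(n);save(d,n+'3')
    if n=='scene': 
        im=cv2.imread('pics/scene3.png');p=proj(d,s['position']).astype(int);print(p);cv2.imwrite('pics/scene3c.png',cv2.resize(im[p[1]-60:p[1]+60,p[0]-80:p[0]+80],(800,600),interpolation=cv2.INTER_CUBIC))
E
```

```text
[ 0.06832549 -0.17706683 -0.14022279]
0.021864593093018473 [0.33165241 0.00379237 0.41042226] [0.47795837 0.26754819 0.04700625] 8.825
0.02204107635478699 [-0.05351694  0.00255242 -1.34971789] [0.47765235 0.2670405  0.13937282] 9.9083
[470 206]
```

View pics/scene3c.png

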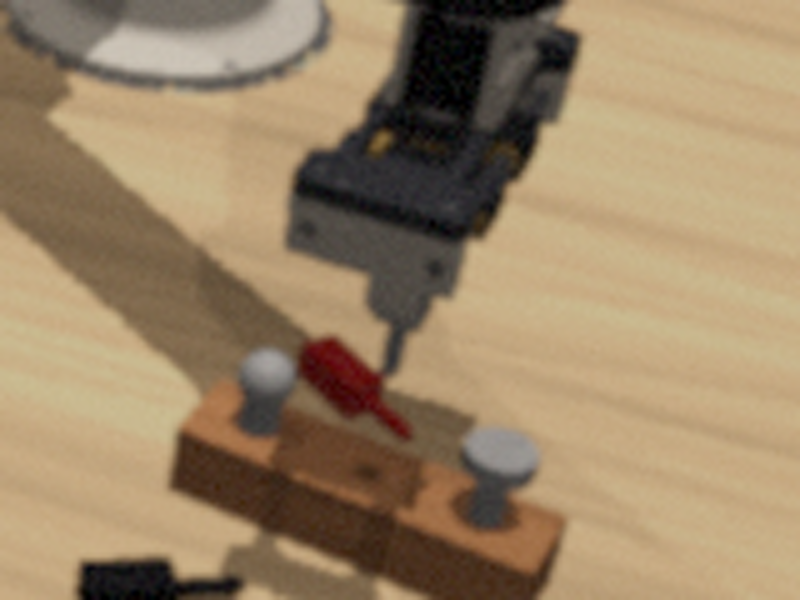

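View pics/wrist3.png

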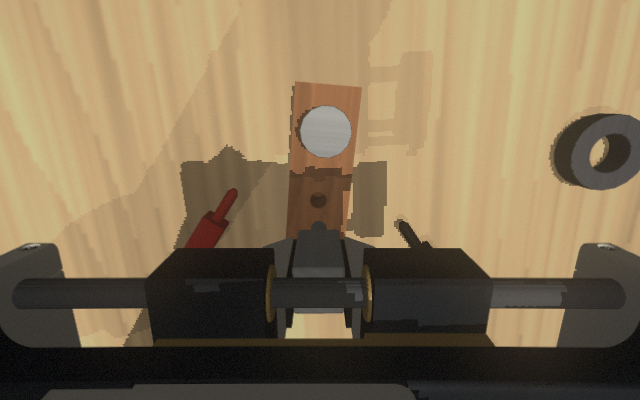

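```bash
python3 - <<'E'
from h import *
d=arm.get_image('scene');p=arm.get_state()['position']
for dy in(-.005,0,.005):print(proj(d,p+[0,dy,-.041]),proj(d,p+[dy,0,-.041]))
print([ (f['position'],f['p']) for f in arm.find_in('pin_tip',d)[:3]], p)
for a in(1.2,1.4,1.52,1.7):
  print(a,[None if (r:=arm.inverse_kinematics(P,down(a))) is None else np.round(r,2) for P in([.55,.002,.13],[.55,.002,.075],[.531,-.074,.057])])
E
```

```text
[465.02027674 219.8505542 ] [467.69655529 219.36925881]
[467.12743348 220.48059311] [467.12743348 220.48059311]
[469.24216702 221.11290878] [466.55453269 221.59926269]
[([416.1, 261.4], 0.68), ([457.7, 221.4], 0.57), ([465.8, 244.9], 0.57)] [0.4775413  0.26725553 0.13927934]
1.2 [array([ 0.82,  0.77, -1.21,  1.87,  0.81,  1.11,  0.48]), array([ 0.77,  0.83, -1.14,  1.9 ,  0.89,  1.03,  0.43]), array([ 0.91,  0.83, -1.12,  1.94,  0.92,  0.99,  0.55])]
1.4 [array([ 0.83,  0.8 , -1.25,  1.87,  0.85,  1.14,  0.66]), array([ 0.79,  0.86, -1.17,  1.9 ,  0.93,  1.06,  0.61]), array([ 0.93,  0.86, -1.15,  1.94,  0.95,  1.02,  0.72])]
1.52 [array([ 0.84,  0.82, -1.28,  1.87,  0.87,  1.15,  0.76]), array([ 0.8 ,  0.88, -1.2 ,  1.9 ,  0.95,  1.08,  0.72]), array([ 0.94,  0.88, -1.18,  1.94,  0.97,  1.04,  0.83])]
1.7 [array([ 0.86,  0.85, -1.31,  1.87,  0.9 ,  1.18,  0.92]), array([ 0.81,  0.9 , -1.23,  1.9 ,  0.98,  1.1 ,  0.88]), array([ 0.96,  0.91, -1.21,  1.94,  1.01,  1.07,  0.99])]
```

```bash
python3 - <<'E'
from h import *
q=down(1.5);E=[.5497,.0015]
arm.movep([*E,.14],q)
arm.movel([*E,.105],q,.1)
f0=arm.get_state()['contact_force'];print(f0.round(2))
for z in(.092,.088,.084,.080,.075):
    arm.movel([*E,z],q,.05);s=arm.get_state();f=s['contact_force']-f0;print(z,s['position'].round(4),f.round(2),s['ft_torque'].round(2))
    if f[2]>8: break
print(s['clock'],s['width'])
d=arm.get_image('scene');save(d,'scene4');p=proj(d,s['position']).astype(int)
im=cv2.imread('pics/scene4.png');cv2.imwrite('pics/scene4c.png',cv2.resize(im[p[1]-60:p[1]+60,p[0]-80:p[0]+80],(800,600),interpolation=cv2.INTER_CUBIC))
E
```

```text
[-0.98 -0.3  -0.56]
0.092 [0.5495 0.0014 0.0917] [ 0.93  0.63 -0.44] [ 0.14 -0.12 -0.01]
0.088 [0.5496 0.0014 0.0879] [ 1.    0.03 -0.6 ] [ 0.13 -0.12 -0.02]
0.084 [0.5499 0.0016 0.0839] [ 1.2  -0.05 -1.43] [ 0.16 -0.36 -0.02]
0.08 [0.5499 0.0016 0.0798] [ 2.88  0.51 -1.17] [ 0.21 -0.43 -0.01]
0.075 [0.5497 0.0015 0.0747] [ 3.39  0.72 -0.28] [ 0.21 -0.53 -0.04]
13.6333 0.021780514882310618
```

View pics/scene4c.png

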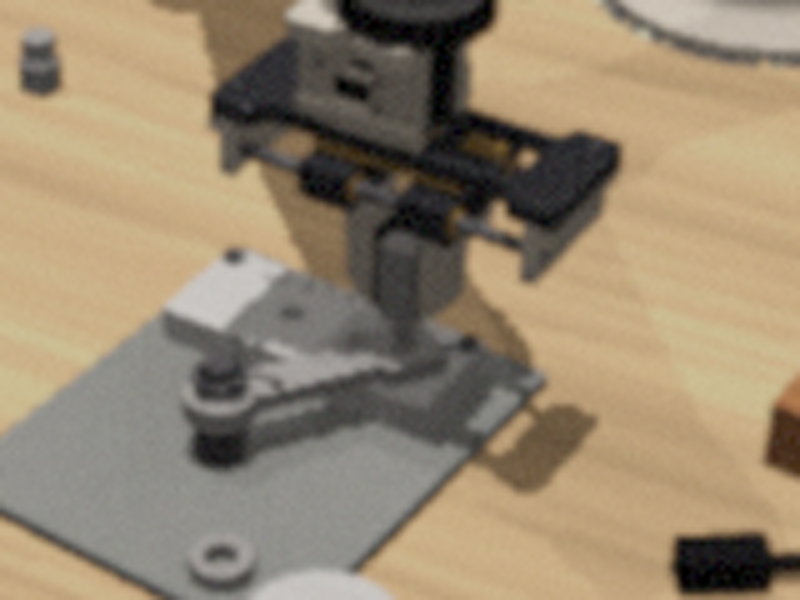

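```bash
python3 - <<'E'
from h import *
q=down(1.5);pv=np.array([.6292,-.0603])
for t in np.linspace(.1,.8,8):
    a=2.483+t;P=[*(pv+.1*np.array([np.cos(a),np.sin(a)])),.075]
    arm.movel(P,q,.06);s=arm.get_state();e=s['position'][:2]-pv;print(round(t,2),s['position'].round(4),s['contact_force'].round(2),s['ft_torque'].round(2),'q',round(np.arctan2(e[1],e[0])%6.2832-2.483,3))
print(s['clock'],s['width'])
d=arm.get_image('scene');save(d,'scene5');p=proj(d,s['position']).astype(int)
im=cv2.imread('pics/scene5.png');cv2.imwrite('pics/scene5c.png',cv2.resize(im[p[1]-60:p[1]+60,p[0]-80:p[0]+80],(800,600),interpolation=cv2.INTER_CUBIC))
d=arm.get_image('top');save(d,'top5')
im=cv2.imread('pics/top5.png');cv2.imwrite('pics/top5c.png',cv2.resize(im[130:250,250:370],(600,600),interpolation=cv2.INTER_CUBIC))
E
```

```text
0.1 [ 0.5442 -0.0077  0.075 ] [ 1.95  1.81 -2.35] [ 0.49 -0.49  0.02] q 0.105
0.2 [ 0.5396 -0.0162  0.0751] [ 2.36  2.02 -1.85] [ 0.64 -0.72  0.  ] q 0.201
0.3 [ 0.5358 -0.025   0.0751] [ 3.49  2.92 -1.96] [ 0.75 -0.96  0.03] q 0.297
0.4 [ 0.5329 -0.0342  0.0752] [ 2.91  3.02 -1.8 ] [ 0.9  -1.07  0.02] q 0.394
0.5 [ 0.5309 -0.0436  0.0752] [ 4.13  4.06 -1.21] [ 1.18 -1.16 -0.05] q 0.49
0.6 [ 0.5298 -0.053   0.0752] [ 5.19  5.01 -2.  ] [ 1.39 -1.21  0.04] q 0.585
0.7 [ 0.5297 -0.0624  0.0753] [ 4.17  6.62 -2.25] [ 1.78 -1.13 -0.02] q 0.68
0.8 [ 0.5304 -0.0718  0.0752] [ 3.38  7.03 -0.3 ] [ 1.94 -1.02  0.  ] q 0.774
16.225 0.02174446604912096
```

View pics/scene5c.png

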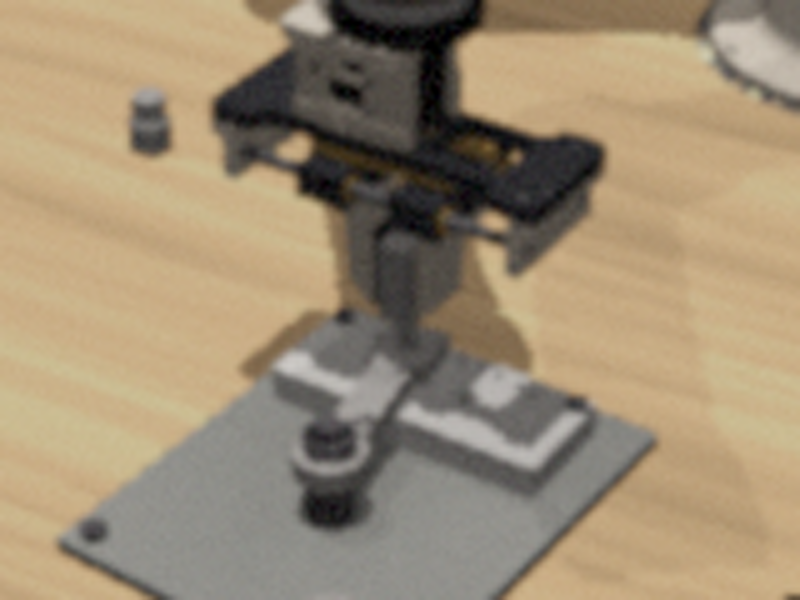

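View pics/top5c.png

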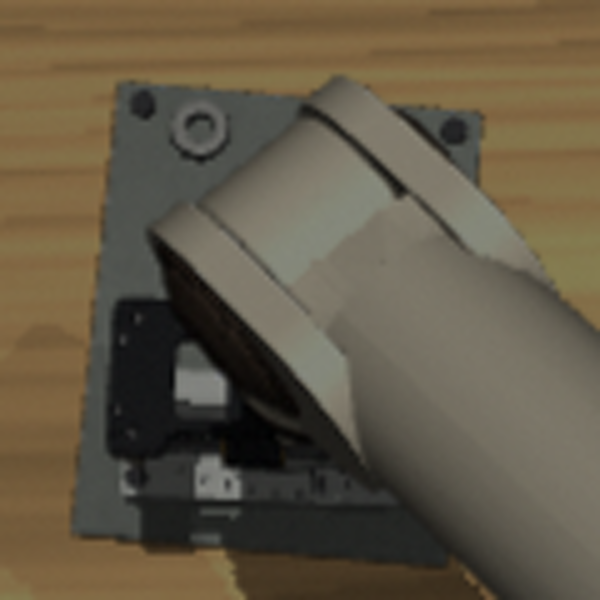

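```bash
python3 - <<'E'
from h import *
q=down(1.5);C=[.5318,-.0772]
arm.movel([*C,.075],q,.05)
f0=arm.get_state()['contact_force']
for z in(.072,.069,.066,.063,.060,.0575):
    arm.movel([*C,z],q,.04);s=arm.get_state();f=s['contact_force'];print(z,s['position'].round(4),f.round(2),s['ft_torque'].round(2))
    if f[2]-f0[2]>12: break
print(s['clock'],s['width'])
E
```

```text
0.072 [ 0.5308 -0.0742  0.0719] [1.57 7.24 0.19] [ 1.91 -0.47  0.  ]
0.069 [ 0.5307 -0.0742  0.0688] [ 1.58  7.29 -0.79] [ 1.92 -0.47 -0.01]
0.066 [ 0.5307 -0.0741  0.0658] [ 1.71  7.19 -0.83] [ 1.89 -0.53 -0.01]
0.063 [ 0.5308 -0.0741  0.0628] [ 1.75  8.26 -1.09] [ 1.91 -0.54 -0.02]
0.06 [ 0.5307 -0.0742  0.0598] [ 1.57  7.81 -1.31] [ 1.85 -0.47  0.  ]
0.0575 [ 0.5307 -0.0742  0.0573] [ 1.66  6.44 -0.47] [ 1.83 -0.36 -0.  ]
18.075 0.021869280153223227
```

```bash
python3 - <<'E'
from h import *
q=down(1.5);C=[.5318,-.0772]
arm.movel([*C,.0560],q,.03);s=arm.get_state();print(s['position'].round(4),s['contact_force'].round(2))
if s['contact_force'][2]<6:
    arm.movel([*C,.0552],q,.03);s=arm.get_state();print(s['position'].round(4),s['contact_force'].round(2))
for y in(-.0757,-.0742,-.0727):
    arm.movel([C[0],y,s['position'][2]],q,.03);s=arm.get_state();print(y,s['position'].round(4),s['contact_force'].round(2),s['ft_torque'].round(2))
    if abs(s['contact_force'][1])<2: break
d=arm.get_image('scene');save(d,'scene6');p=proj(d,s['position']).astype(int)
im=cv2.imread('pics/scene6.png');cv2.imwrite('pics/scene6c.png',cv2.resize(im[p[1]-60:p[1]+60,p[0]-80:p[0]+80],(800,600),interpolation=cv2.INTER_CUBIC))
E
```

```text
[ 0.5308 -0.0741  0.0569] [-2.58  6.16  9.11]
-0.0757 [ 0.5306 -0.0727  0.057 ] [-0.59  7.86  1.64] [ 1.76 -0.15  0.01]
-0.0742 [ 0.5305 -0.0721  0.0569] [-0.92  6.35  3.54] [1.54 0.04 0.03]
-0.0727 [ 0.5305 -0.072   0.0569] [-3.5   3.95  6.23] [ 1.04  0.57 -0.01]
```

View pics/scene6c.png

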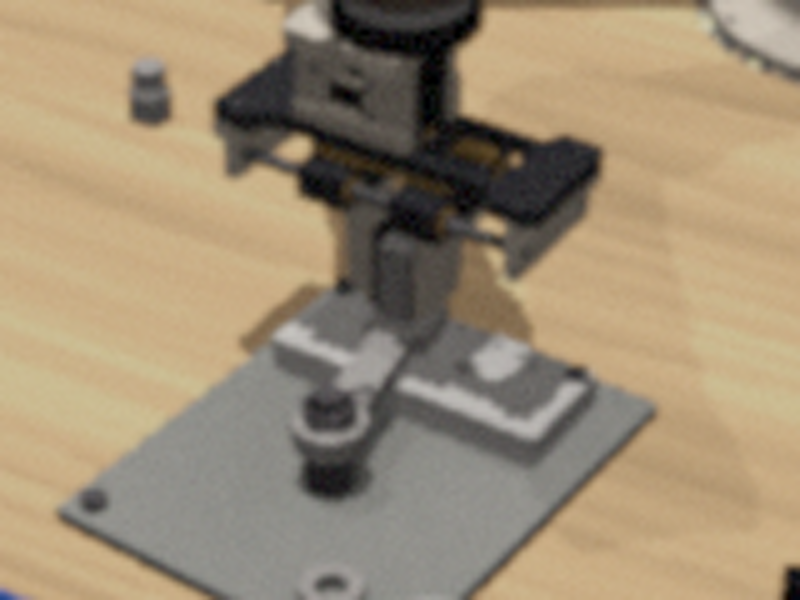

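```bash
python3 - <<'E'
from h import *
q=down(1.5)
arm.movel([.5305,-.0712,.0569],q,.03);print(arm.get_state()['contact_force'].round(2))
arm.gripper_open();s=arm.get_state();print(s['position'].round(4),s['contact_force'].round(2),s['width'])
arm.movel([.5305,-.072,.13],q,.1)
arm.movep([.45,-.075,.22],down(1.5-1.57))
s=arm.get_state();print(s['contact_force'].round(2),s['clock'])
for n in('scene','wrist','top'):
    d=arm.get_image(n);save(d,n+'7');p=proj(d,[.53,-.074,.06]).astype(int);print(n,p)
    im=cv2.imread(f'pics/{n}7.png')
    if n!='wrist': cv2.imwrite(f'pics/{n}7c.png',cv2.resize(im[p[1]-60:p[1]+60,p[0]-80:p[0]+80],(800,600),interpolation=cv2.INTER_CUBIC))
E
```

```text
[-1.4   1.37  3.22]
[ 0.5305 -0.0712  0.0569] [0.26 0.45 0.82] 0.09186005615755663
[-0.11 -0.1   0.34] 22.55
scene [329 203]
wrist [399 179]
top [313 215]
```

View pics/scene7c.png

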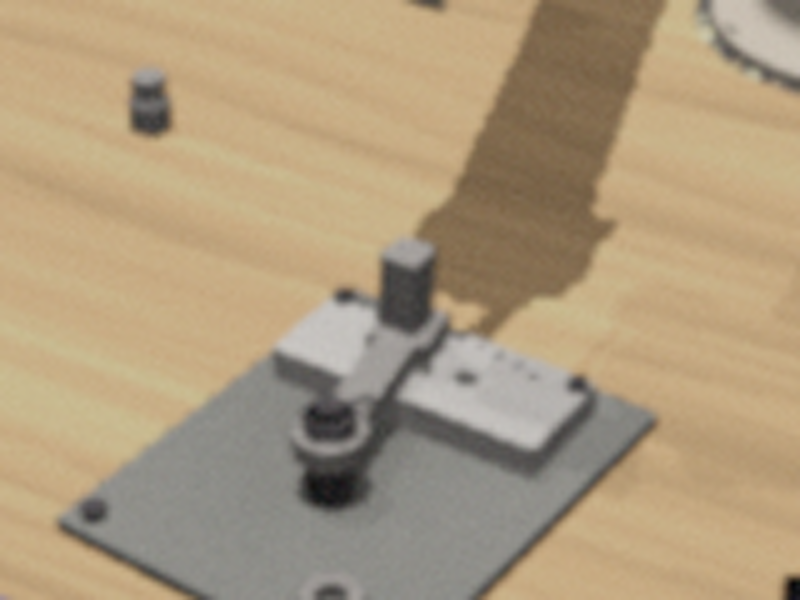

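View pics/wrist7.png

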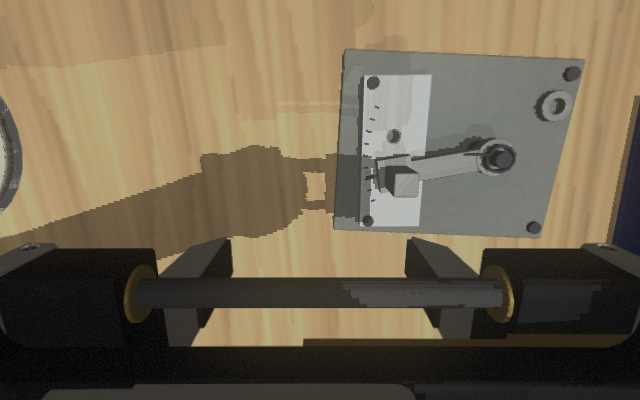

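View pics/top7c.png

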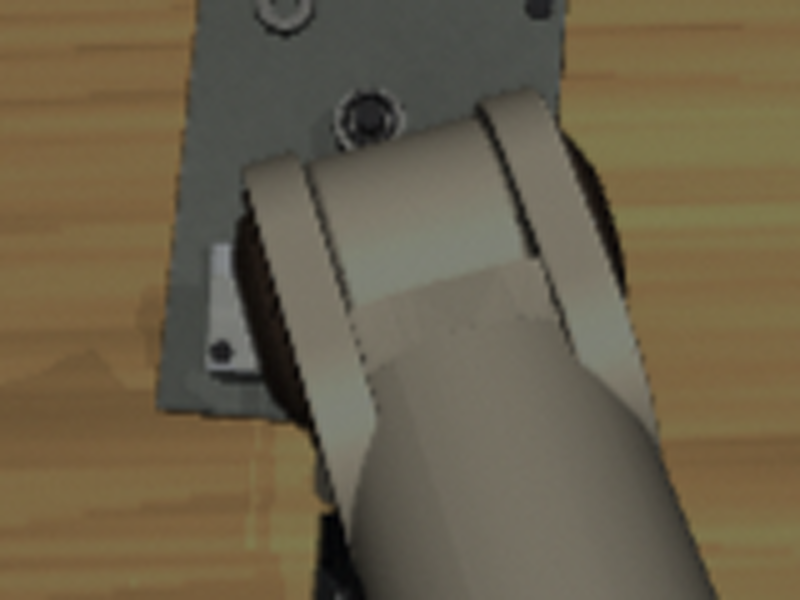

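```bash
python3 - <<'E'
from h import *
d=arm.get_image('scene');w=arm.get_image('wrist')
print(proj(d,[.5305,-.072,.095]),'seen 330.5,193',proj(d,[.5305,-.072,.099]));print(proj(w,[.5305,-.072,.095]),'seen ~405,185')
arm.hand_in()
E
```

```text
[329.90277547 193.04709621] seen 330.5,193 [329.91766604 191.74721507]
[409.18024649 185.56319554] seen ~405,185
the job is handed in; nothing more can be done
```

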